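Fit the adapter to the microscope camera and hold it home

TASK

The microscope camera lies on its back on the bench with its mount facing up; take the one of the three look-alike adapters in the tray that fits this mount, set it squarely over the camera's nose and turn it by its knurled collar until the hidden keyways drop over the mount's pins. Then press it fully home against its spring and finish with your grip still on the collar, holding it down there, so that I can do up its clamp screws; do not let go or ease off. Leave the other two adapters standing in the tray, do not push the camera across the bench, and leave the culture flask, slide box and dust cap alone.

Things in the scene. Friction and masses are not known exactly. Their poses are not given: they have to be found in the camera images.
- camera: microscope camera, dark finned box 84 x 84 mm, 66 mm high, about 0.95 kg, loose on the bench on its rubber-faced back. Origin: centre of its underside, z up. Centred on top are an aluminium flange 68 mm across, its face 72 mm above the bench, and a round steel nose 38 mm in diameter that rises 24 mm above that face; the nose's last 4 mm tapers to 31 mm
- camera_flange (a point): centre of the flange face, on the nose's axis, 72 mm above the bench; z up. An adapter is fully home when its lower rim lies on this face. A sprung seat ring stands 3 mm proud of it until pressed
- camera_pins (a point): on the nose's axis, 5.5 mm above the flange face, level with the three steel pins. They are 5 mm thick, stick out level from the side of the nose to 23.5 mm from the axis, 120 degrees apart, the first along this frame's (and the camera's) +x; their tops are 8 mm above the flange face
- seat_ring (a joint): travel of the dark sprung seat ring (57 mm across) round the foot of the nose, in m: 0 = free, 3 mm proud of the flange face; 0.003 = pressed flush with it. Its spring pushes up with about 3 N when free and 8.5 N when flush, more than an adapter weighs, so one let go rises off the flange again. A push of 10 to 20 N holds it flush
- adapter_mid: the adapter that fits: collar 55 mm in diameter, bore 40 mm, barrel 38 mm, about 0.17 kg. It stands upright in the tray, bore down. Origin: centre of its lower rim, z up. From the rim up: dark knurled collar 40 mm high, straight-sided to grip, bright top face, then a narrower plain black barrel and a short bright nose, 61 mm high in all. The bore is open below and 26 mm deep
- adapter_keyways (a point): on adapter_mid's axis, at its lower rim. In the bore are three straight keyways 8.5 mm wide, 120 degrees apart, open at the rim. They cannot be seen and nothing marks them: not the clamp screws, not the frame's x, y. Over the nose the rim first rests on the pin tops; turned either way, 120 degrees at most, it can go down over the pins (play 0.08 rad either way)
- adapter_small: look-alike of the same form and height, too small: collar 44 mm in diameter, bore 30 mm, barrel 31 mm. Origin: centre of its lower rim, z up. Leave standing
- adapter_large: look-alike of the same form and height, too large: collar 66 mm in diameter, bore 50 mm, barrel 46 mm. Origin: centre of its lower rim, z up. Leave standing
- tray: fixed steel tray with a dark liner, 190 mm (its x) by 330 mm (its y), rim 12 mm high, inner floor 3 mm above the bench; origin at the centre of its underside. The three adapters stand on its floor in a row along its y, about 100 mm apart, in any order
- flask: small clear culture flask lying flat, 79 x 44 x 25 mm, with a blue screw cap towards its +x; origin on the bench under its middle. Leave alone
- slide_box: grey and white plastic slide box 85 x 140 x 34 mm; origin at the centre of its underside. Leave alone
- dust_cap: black plastic dust cap, a disc 52 mm across and 10 mm high; origin at the centre of its underside. Leave alone

How it is judged (in metres and radians):
On the way, in this order (a step that is already met when the one before it is completed fails the run):
1. the adapter that fits is lifted out of the tray in the fingers (height (world z) of adapter_mid above 0.04 m and contact force between the fingers and adapter_mid above 1 N), for 0.2 s.
2. it is over the camera's nose, dropped over the pins and pressed home (horizontal distance between adapter_mid and camera_flange below 0.004 m and z of adapter_mid in the frame of camera_flange below 0.0015 m and angle between adapter_mid's own z axis and vertical below 0.06 rad), for 0.2 s.
At the end, for the whole second after the job is handed in: For the last second the fitting adapter is gripped (over 3 N), still, upright (0.06 rad), centred on the nose (4 mm), its rim within 1.5 mm of the flange, seat ring pressed. Camera flat, within 30 mm of its start; the other adapters upright, within 40 mm of theirs (all of step 2 and z of adapter_mid in the frame of camera_flange above -0.004 m and value of joint seat_ring above 0.0015 m and contact force between the fingers and adapter_mid above 3 N and linear speed of adapter_mid below 0.02 m/s and angle between camera's own z axis and vertical below 0.05 rad and height (world z) of camera below 0.004 m and distance of camera from where it was at the start of the episode below 0.03 m and angle between each of adapter_small, adapter_large's own z axis and vertical below 0.1 rad and distance of each of adapter_small, adapter_large from where it was at the start of the episode below 0.04 m); the arm keeps its last pose, push and grip.
It fails at once if the culture flask is disturbed (moved over 20 mm) (distance of flask from where it was at the start of the episode above 0.02 m).
It fails at once if the slide box is disturbed (moved over 20 mm) (distance of slide_box from where it was at the start of the episode above 0.02 m).
It fails at once if the dust cap is disturbed (moved over 20 mm) (distance of dust_cap from where it was at the start of the episode above 0.02 m).
It also fails if it takes over 58 s, if anything falls off the work surface, if the arm or the gripper's body presses on something with over 40 N, if the wrist force passes 120 N, or if a joint passes its speed limit or range.

ROBOT

A 6-joint arm with a two-finger parallel gripper is mounted at the origin on the work surface. World frame = base frame: x ahead of the robot, y to its left, z up, the work surface at z = 0. Lengths are in mm, angles in degrees, forces in N, time in s.
With the tool pointing down it reaches from about 425 to 925 mm from the base axis. Payload 12.5 kg.
Tool frame: the origin (TCP) lies on the centre line of the jaws, within the pads' length; the fingertips stand 8 mm ahead of it and the grasp point (between the pads) lies 11 mm behind it; z points along the fingers, y is the direction in which the jaws open and shut (so a half turn about z gives the same grasp; the last joint's range is limited). The gripper opens to 85 mm and grips with 20 to 120 N. Pads are 22 mm wide; open, the fingers measure 114 mm over their backs; the gripper's body (76 mm by 85 mm) begins 54 mm behind the grasp point. The pads swing forward as they close: fully open they stand 13 mm farther back than shut.
Start: joints at [68.033, 28.126, 89.318, -0, 62.55, -6.05], TCP at [171.382, 601.059, 239.327] pointing down, gripper open.
Joint ranges: [-177.58, 177.58], [-47.91, 125.51], [2.72, 160], [-65.01, 245.01], [3.68, 167.84], [-153.87, 153.87]. Speed limits (degrees/s): [127.2, 127.2, 159.86, 180, 180, 180].

INTERFACE

Orientations are given as a 3x3 rotation matrix whose columns are the frame's x, y, z axes.
In Python, from station import r gives the robot as it stands.
- The arm moves only by the tool step_arm, never from a script. Its argument "series" is a list of rows, each a list of 3 entries, a list of its own where there are three numbers: the shift along the tool's x, y, z in cm, then the turn about the tool's z in degrees, then the closure, from -1 (fully open) to 1 (shut), so that 0 is half open. A call has 1 to 8 rows; each row is the pose to reach, as a shift and turn from the pose measured when the call began, along the tool's axes at that moment; what a row does not reach only later rows make up. A row lasts 1/10 s, in which the tool goes at most 50 mm and 8.59 degrees, less where a joint would pass 70% of its speed; a pose out of reach is approached as far as the arm can. A call with a gripper value outside its range is refused whole. The fingers move at their own pace and stop on an object; the grip force is fixed at half the most. Time passes only in rows, so rows that repeat a pose let the fingers close. It gives the time, the measured TCP pose, the force and the opening at its end, in the units of the state.
- r.observe(): the state, without advancing time (a new reading comes with each control period).
- r.read_camera(name): name is "scene" or "top" or "wrist"; returns a dict with "color" (384x512x3 uint8, red, green, blue), "vertical_fov" (degrees; the focal length in pixels is half the picture's height over the tangent of half this angle, whatever the lens; pixels are square), "cx", "cy" (the principal point, pixels), "R" (3x3) and "t" (3): a world point X has camera coordinates R X + t. Camera axes: x right, y down, z forward; pixel columns grow to the right and rows downward; lengths in mm; the calibration is good to about 2 mm. A picture is of the moment at which its call begins. There is no depth.
- r.job_done(): hands the job in, once; it reports no verdict.
Trained networks look in the newest picture that a camera, given by its name, has taken for a name from the list of things; names that differ only in an ending like _2 or _b are one class to them, and where a whole thing is asked for, a point or a joint stands for the part that bears it (a point fixed in the world has none). Each returns a list of dicts, best first, with "confidence" (0 to 1); they miss things now and then, are a little off and sometimes report something else, mostly with a low value. They report only what shows in the picture. A call takes as long as a camera call.
- r.find_in(camera, name): "point" ([column, row] in pixels, amid what is visible of it).
The state is a dict: "clock": time; "joints": joint angles; "qd": joint speeds; "joint_torque": joint torques, N m; "ee_pos": TCP position; "tool_rot": TCP orientation; "wrist_force": force on the tool from outside, world axes, zero at the start; "torque": the same for the moment, N m; "grip_width": finger opening in mm.
Only numpy, scipy, OpenCV 4.12 (cv2) and the standard library are available. Lean on these libraries where they do the work, as an engineer would, in place of code of your own. Each camera call takes 0.05 s, during which the arm holds its last target.

## Working session

There is one attempt and no reset: what is moved stays moved. The work goes in short steps, Python scripts to look and compute and a tool call to move; the robot and the scene stay as the last step left them, time stands still between calls to the robot, and variables do not carry over. Pictures are saved under pics/ and viewed, and the job is handed in when it is done.

Besides the shell and the picture viewer there is one more tool, called after ">>>" as a command line: name --argument value ..., lists and objects as JSON in quotes. step_arm: Moves the arm, as the interface text tells. Its arguments: {"type":"object","properties":{"series":{"type":"array"}},"required":["series"]}

```bash
mkdir -p pics; ls; cat > h.py <<'E'
import numpy as np, cv2
from station import r
def cam(n,f=None):
    c=r.read_camera(n)
    if f: cv2.imwrite('pics/'+f+'.png',c['color'][:,:,::-1])
    return c
def ray(c,p,z):
    R=np.array(c['R']);t=np.array(c['t']).ravel()
    f=192/np.tan(np.radians(c['vertical_fov'])/2)
    d=R.T@np.array([(p[0]-c['cx'])/f,(p[1]-c['cy'])/f,1]); o=-R.T@t
    return o+d*(z-o[2])/d[2]
def proj(c,X):
    R=np.array(c['R']);t=np.array(c['t']).ravel()
    f=192/np.tan(np.radians(c['vertical_fov'])/2)
    q=R@np.array(X,float)+t
    return np.array([c['cx']+f*q[0]/q[2],c['cy']+f*q[1]/q[2]])
E
python3 - <<'E'
from h import *
np.set_printoptions(precision=1,suppress=True)
for n in ['scene','top','wrist']:
    c=cam(n,n+'0'); R=np.array(c['R']);print(n,-R.T@np.array(c['t']).ravel(),c['vertical_fov'],R[2])
    for o in ['camera','camera_flange','adapter_mid','adapter_small','adapter_large','tray','flask','slide_box','dust_cap','seat_ring']:
        for d in r.find_in(n,o)[:3]:
            p=d['point'];print(o,np.array(p),round(d['confidence'],2),ray(c,p,30),ray(c,p,80))
s=r.observe();print(s)
E
```

```text
pics
scene [914.1 274.1 650.8] 56.202112443243884 [-0.5 -0.4 -0.8]
camera [336.6 244.6] 0.97 [525.4 162.5  30. ] [556.7 171.5  80. ]
camera_flange [334.6 241.6] 0.97 [521.8 155.7  30. ] [553.4 165.3  80. ]
adapter_mid [196.2 162. ] 0.74 [ 534.7 -219.4   30. ] [ 565.3 -179.7   80. ]
adapter_small [214.3 190.7] 0.72 [ 573.7 -124.2   30. ] [601.1 -92.1  80. ]
adapter_large [165.3 142.3] 0.67 [ 533.5 -329.8   30. ] [ 564.2 -281.2   80. ]
adapter_large [336.1 239.4] 0.61 [515.5 155.4  30. ] [547.6 165.   80. ]
tray [199.  178.1] 0.9 [ 567.8 -177.9   30. ] [ 595.7 -141.4   80. ]
flask [367.3 209.8] 0.67 [410.  169.4  30. ] [450.6 177.8  80. ]
flask [336.4 242.5] 0.66 [521.4 159.6  30. ] [553.  168.9  80. ]
slide_box [247.7 298.4] 0.6 [722.2  95.   30. ] [737.6 109.4  80. ]
dust_cap [333.6 363.8] 0.68 [721. 273.  30.] [736.5 273.1  80. ]
seat_ring [334.6 237.1] 0.7 [512.6 150.3  30. ] [545.  160.2  80. ]
seat_ring [199.5 176.6] 0.17 [ 563.7 -180.2   30. ] [ 591.9 -143.6   80. ]
top [483.6 -34.1 916.4] 51.464702197327675 [ 0.1 -0.  -1. ]
camera [165.  200.8] 0.92 [526.6 167.9  30. ] [524.2 1
[... 808 characters left out ...]
. ]
seat_ring [167.4 200.5] 0.67 [527.2 162.6  30. ] [524.8 151.5  80. ]
seat_ring [201.2 118. ] 0.56 [713.7  88.8  30. ] [700.7  81.9  80. ]
seat_ring [168.7 206.6] 0.53 [513.7 159.5  30. ] [512.  148.6  80. ]
wrist [105.5 619.6 373.6] 64.53205536389306 [ 0.3 -0.1 -1. ]
{'clock': 1.65, 'joints': array([68. , 28.1, 89.3, -0. , 62.5, -6.1]), 'qd': array([ 0. ,  0. , -0.1,  0.1, -0.1,  0.1]), 'joint_torque': array([ -0. , -61.8, -26.2,  -0. ,   0. ,   0. ]), 'ee_pos': array([171.4, 601.1, 239.3]), 'tool_rot': array([[-1. ,  0.3,  0. ],
       [ 0.3,  1. ,  0. ],
       [-0. ,  0. , -1. ]]), 'wrist_force': array([0.3, 0.3, 0.6]), 'torque': array([-0., -0.,  0.]), 'grip_width': 85.2560199933294}
```

```bash
python3 - <<'E'
import cv2,numpy as np
a=cv2.imread('pics/top0.png');b=cv2.imread('pics/scene0.png')
cv2.imwrite('pics/t1.png',cv2.resize(a[70:290,80:440],None,fx=2.2,fy=2.2,interpolation=cv2.INTER_CUBIC))
cv2.imwrite('pics/s1.png',cv2.resize(b[90:400,120:450],None,fx=1.9,fy=1.9,interpolation=cv2.INTER_CUBIC))
E
```

```text
(no output)
```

View pics/t1.png

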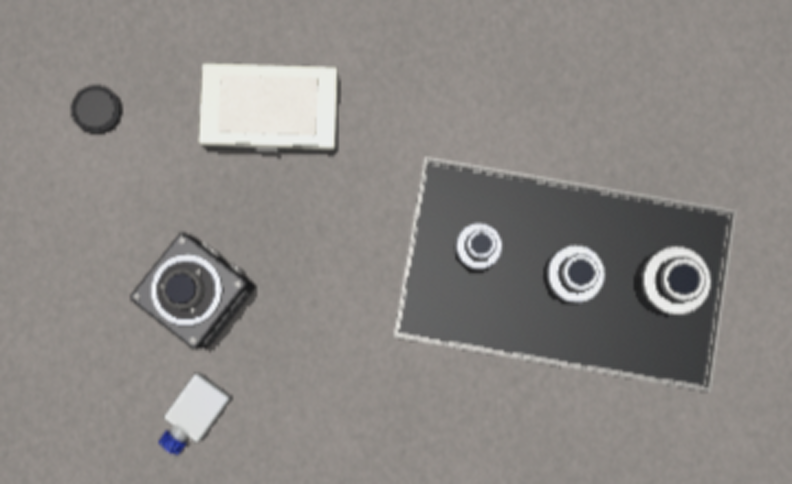

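View pics/s1.png

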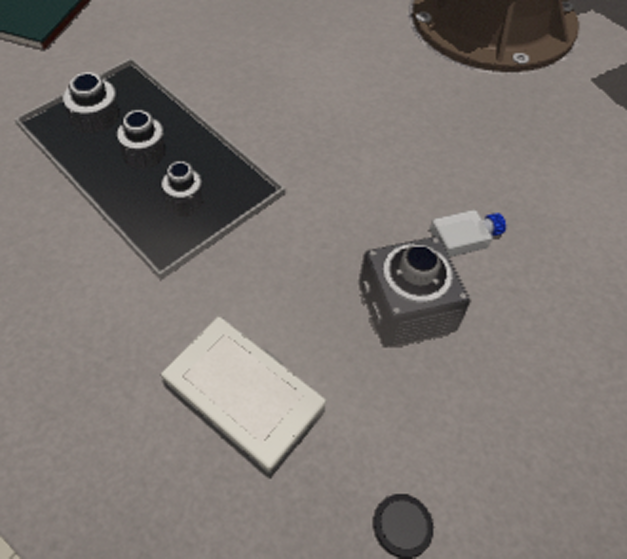

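```bash
python3 - <<'E'
from h import *
np.set_printoptions(precision=1,suppress=True)
for n,ws in [('top',{'mid':(341.4,194.1,17,43),'flange':(165,201.8,20,72)}),('scene',{'mid':(120+140/1.9,90+132/1.9,14,43),'flange':(120+418/1.9,90+271/1.9,20,72)})]:
    c=cam(n); g=cv2.cvtColor(c['color'],cv2.COLOR_RGB2GRAY)
    for k,(u,v,h,z) in ws.items():
        u0,v0=int(u)-h,int(v)-h
        w=cv2.resize(g[v0:v0+2*h,u0:u0+2*h],None,fx=4,fy=4,interpolation=cv2.INTER_CUBIC)
        m=(w>150).astype(np.uint8)
        cs,_=cv2.findContours(m,cv2.RETR_EXTERNAL,cv2.CHAIN_APPROX_NONE)
        cs=max(cs,key=cv2.contourArea); cs=cv2.convexHull(cs)
        e=cv2.fitEllipse(cs); p=((e[0][0]+.5)/4-.5+u0,(e[0][1]+.5)/4-.5+v0)
        P=np.array([ray(c,((q[0][0]+.5)/4-.5+u0,(q[0][1]+.5)/4-.5+v0),z)[:2] for q in cs])
        (cx,cy),rad=cv2.minEnclosingCircle(P.astype(np.float32))
        print(n,k,np.array(p),ray(c,p,z),'circ',cx,cy,rad)
E
```

```text
top mid [341.6 193.9] [ 539.3 -222.7   43. ] circ 539.3465576171875 -222.88516235351562 28.56945037841797
top flange [164.1 201.3] [523.6 160.2  72. ] circ 523.7858276367188 160.26889038085938 35.040889739990234
scene mid [192.9 159.3] [ 541.  -221.5   43. ] circ 540.5709838867188 -221.9100341796875 27.243810653686523
scene flange [339.4 233. ] [526.2 161.1  72. ] circ 525.2794799804688 160.28025817871094 33.72901916503906
```

```bash
cat >> h.py <<'E'
def go(x,y,z,s=None):
    s=s or r.observe()
    print('shift cm',np.round(np.array(s['tool_rot']).T@(np.array([x,y,z])-s['ee_pos'])/10,2))
def yaw(s): R=np.array(s['tool_rot']); return np.degrees(np.arctan2(R[1,1],R[0,1]))
E
python3 - <<'E'
from h import *
go(455,185,240);s=r.observe();print(yaw(s),s['tool_rot'])
E
```

```text
shift cm [-38.68 -32.23  -0.07]
74.082622288509 [[-9.61658174e-01  2.74250900e-01  1.53338956e-05]
 [ 2.74250901e-01  9.61658173e-01  3.44821650e-05]
 [-5.28920125e-06  3.73653905e-05 -9.99999999e-01]]
```

```bash
python3 - <<'E'
from h import *
go(520,110,240);go(380,307,240)
E
```

```text
shift cm [-46.99 -37.66  -0.07]
shift cm [-28.13 -22.56  -0.07]
```

>>> step_arm --series '[[[-3.9,-3.1,0],8,-1],[[-7.8,-6.3,0],16,-1],[[-11.7,-9.4,0],24,-1],[[-15.6,-12.5,0],32,-1],[[-19.5,-15.6,0],40,-1],[[-23.4,-18.8,0],48,-1],[[-27.3,-21.9,0],56,-1],[[-31.2,-25,0],64,-1]]'

```text
clock: 2.55
ee_pos: [403.7, 273.4, 239.6]
tool_rot: [[-0.17, 0.986, 0.001], [0.986, 0.17, 0.0], [0.0, 0.001, -1.0]]
wrist_force: [0.7, 1.6, 0.3]
grip_width: 85.3
```

```bash
python3 - <<'E'
from h import *
go(520,115,240);print(yaw(r.observe()))
E
```

```text
shift cm [-17.59   8.78  -0.04]
9.76551154147171
```

>>> step_arm --series '[[[-4.4,2.2,0],6,-1],[[-8.8,4.4,0],12,-1],[[-13.2,6.6,0],18,-1],[[-17.6,8.8,0],19,-1],[[-17.6,8.8,0],19,-1]]'

```text
clock: 3.05
ee_pos: [523.1, 110.8, 239.4]
tool_rot: [[0.166, 0.986, 0.002], [0.986, -0.166, -0.0], [0.0, 0.002, -1.0]]
wrist_force: [-0.7, 0.4, -0.8]
grip_width: 85.5
```

```bash
python3 - <<'E'
from h import *
c=cam('wrist','w1');print(proj(c,[524.5,160.5,72]),proj(c,[524.5,160.5,96]))
s=r.observe();print(s['ee_pos'],yaw(s),s['qd'])
go(540,-222,110)
E
```

```text
[249.17891569 125.20804194] [248.53839175 126.98001077]
[521.48285414 112.60541617 239.31060344] -9.469428890623727 [ 3.33593245 -1.02111127  1.99908646  0.47565169 -0.02221352  1.04264413]
shift cm [-32.71   7.32  12.92]
```

View pics/w1.png

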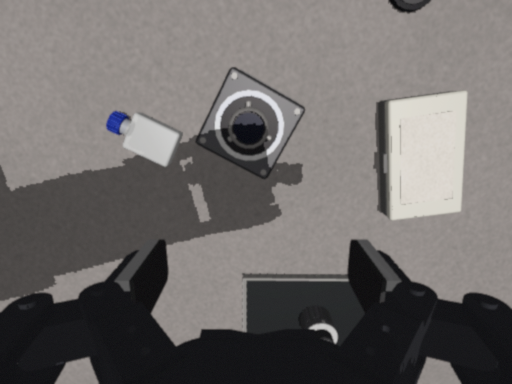

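>>> step_arm --series '[[[-4.5,1,1.2],0,-1],[[-9,2,2.4],0,-1],[[-13.5,3,3.6],0,-1],[[-18,4,4.8],0,-1],[[-22.5,5,6],0,-1],[[-27,6,7.2],0,-1],[[-31,7,8.4],0,-1],[[-32.7,7.3,8.9],0,-1]]'

```text
clock: 3.9
ee_pos: [539.6, -223.9, 149.2]
tool_rot: [[0.166, 0.986, -0.0], [0.986, -0.166, 0.001], [0.001, -0.0, -1.0]]
wrist_force: [-0.3, 0.1, 0.6]
grip_width: 85.3
```

>>> step_arm --series '[[[0,0,0],0,-1],[[0,0,0],0,-1]]'

```text
clock: 4.1
ee_pos: [539.5, -222.8, 149.2]
tool_rot: [[0.165, 0.986, -0.001], [0.986, -0.165, 0.001], [0.001, -0.001, -1.0]]
wrist_force: [-1.1, -0.0, 0.5]
grip_width: 85.4
```

```bash
python3 - <<'E'
from h import *
c=cam('wrist','w2');
for z in (43,64): print(proj(c,[540,-222,z]))
s=r.observe();print(s['ee_pos'],yaw(s),s['qd'],s['joints'])
go(540,-222,110)
E
```

```text
[256.91509037 190.41370954]
[256.85931665 197.9662048 ]
[ 539.65127468 -222.35606396  149.58011735] -9.472185624640831 [ 0.58635241 -0.42734213  0.07451425 -0.0507647   0.04940085 -0.23027926] [-2.88922606e+01  3.07702672e+01  1.00626562e+02  4.96581952e-02
  4.86263240e+01 -1.94529014e+01]
shift cm [0.04 0.03 3.96]
```

View pics/w2.png

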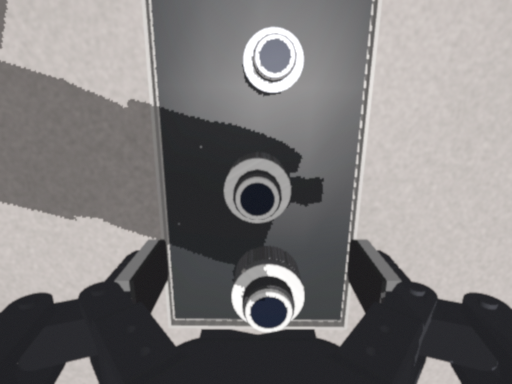

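>>> step_arm --series '[[[0,0,4.5],0,-1],[[0,0,9],0,-1],[[0,0,12],0,-1],[[0,0,13.3],0,-1],[[0,0,13.3],0,-1],[[0,0,13.3],0,1],[[0,0,13.3],0,1],[[0,0,13.3],0,1]]'

```text
clock: 4.95
ee_pos: [540.3, -222.4, 18.7]
tool_rot: [[0.164, 0.986, 0.002], [0.986, -0.164, -0.0], [0.0, 0.002, -1.0]]
wrist_force: [-0.8, 2.4, 8.1]
grip_width: 53.6
```

>>> step_arm --series '[[[0,0,0],0,1],[[0,0,0],0,1],[[0,0,0],0,1],[[0,0,0],0,1]]'

```text
clock: 5.35
ee_pos: [540.3, -222.4, 18.7]
tool_rot: [[0.164, 0.986, 0.002], [0.986, -0.164, -0.0], [-0.0, 0.002, -1.0]]
wrist_force: [-0.1, 0.1, 0.1]
grip_width: 53.8
```

>>> step_arm --series '[[[0,0,-1.5],0,1],[[0,0,-4],0,1],[[0,0,-8],0,1],[[0,0,-12],0,1],[[0,0,-15],0,1],[[0,0,-15],0,1],[[0,0,-15],0,1]]'

```text
clock: 6.05
ee_pos: [539.8, -222.3, 169.6]
tool_rot: [[0.164, 0.986, 0.003], [0.986, -0.164, -0.001], [-0.0, 0.003, -1.0]]
wrist_force: [-0.1, 0.2, -2.4]
grip_width: 53.1
```

```bash
python3 - <<'E'
from h import *
c=cam('wrist','w3');
s=r.observe();p=s['ee_pos'];print(p,yaw(s),s['wrist_force'],s['grip_width'])
for z in (40,61): print(proj(c,p+[0,0,z-15.7]))
go(524.5,160.5,165)
E
```

```text
[ 539.51175961 -222.13974974  168.54969185] -9.469366003864213 [ 0.11581553  0.17347891 -1.88384493] 53.59153189516755
[254.82916544 277.38630678]
[254.5627574  310.60746482]
shift cm [37.5  -7.78  0.35]
```

View pics/w3.png

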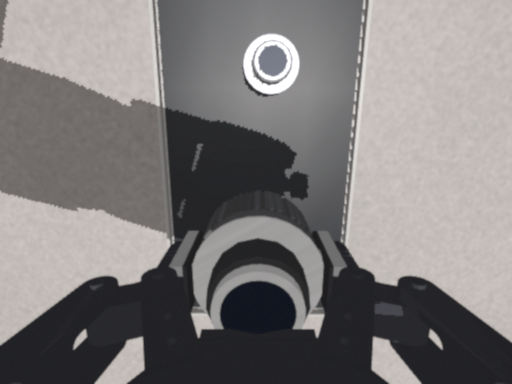

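```bash
python3 - <<'E'
from h import *
c=r.read_camera('wrist'); im=cv2.imread('pics/w3.png'); s=r.observe();p=s['ee_pos']
im=cv2.resize(im,None,fx=1.5,fy=1.5)
for rad,z in ((27.5,40),(19,61),(27.5,0)):
    q=np.array([proj(c,p+[rad*np.cos(a),rad*np.sin(a),z-15.7]) for a in np.linspace(0,6.3,100)])
    cv2.polylines(im,[((q+.5)*1.5).astype(int)],False,(0,0,255),1)
cv2.imwrite('pics/w3o.png',im)
E
```

```text
(no output)
```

View pics/w3o.png

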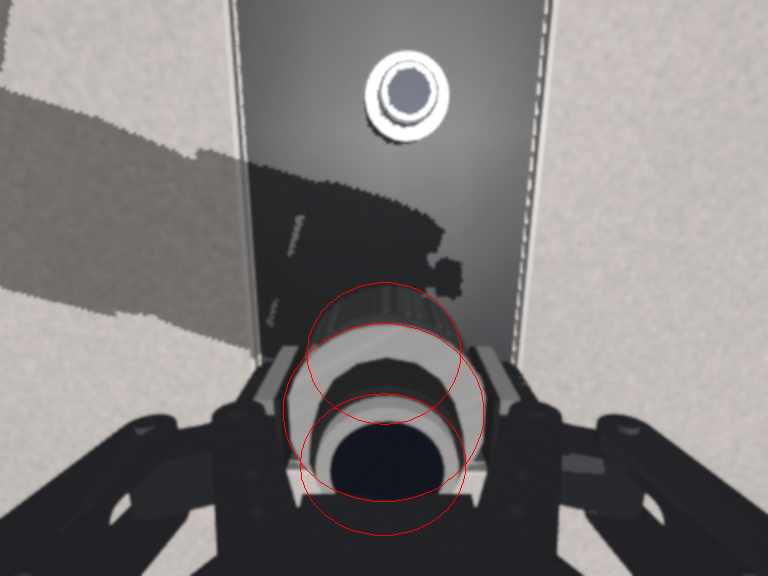

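>>> step_arm --series '[[[4.5,-0.9,0],0,1],[[9,-1.9,0],0,1],[[13.5,-2.8,0],0,1],[[18,-3.7,0],0,1],[[22.5,-4.7,0],0,1],[[27,-5.6,0],0,1],[[31.5,-6.5,0],0,1],[[35.5,-7.4,0],0,1]]'

```text
clock: 6.95
ee_pos: [524.0, 142.3, 166.8]
tool_rot: [[0.164, 0.986, -0.002], [0.986, -0.164, 0.0], [-0.0, -0.002, -1.0]]
wrist_force: [0.4, 0.7, -1.0]
grip_width: 53.4
```

>>> step_arm --series '[[[2.5,-0.4,0],0,1],[[2.5,-0.4,0],0,1],[[2.5,-0.4,0],0,1]]'

```text
clock: 7.25
ee_pos: [523.6, 167.9, 165.7]
tool_rot: [[0.163, 0.987, -0.004], [0.987, -0.163, -0.0], [-0.001, -0.004, -1.0]]
wrist_force: [-0.7, 0.0, -1.3]
grip_width: 53.4
```

```bash
python3 - <<'E'
from h import *
cam('scene','s4'); c=cam('wrist','w4')
s=r.observe();print(s['ee_pos'],yaw(s),s['wrist_force'],s['joints'],s['qd'])
go(524.5,160.5,125)
E
```

```text
[524.00248428 166.81897836 166.13401225] -9.486536406173531 [ 0.91360377 -0.87281113 -1.58823337] [1.07684050e+01 2.71948253e+01 1.04445709e+02 2.37999663e-02
 4.85329287e+01 2.02390904e+01] [-6.85528723e-01 -4.12677711e-01 -1.94700849e-01  3.54725862e-04
 -4.36650591e-02  9.25269532e-02]
shift cm [-0.61  0.17  4.11]
```

View pics/s4.png

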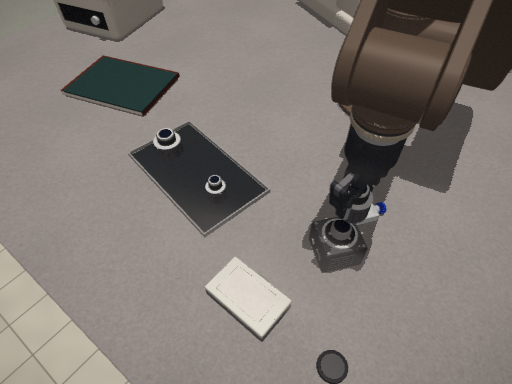

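View pics/w4.png

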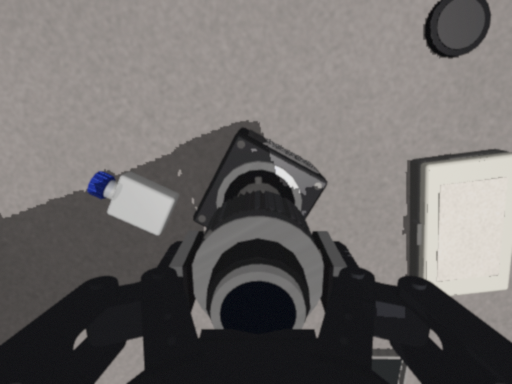

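>>> step_arm --series '[[[-0.3,0.1,2],0,1],[[-0.6,0.1,4],0,1],[[-0.6,0.1,4.5],0,1],[[-0.6,0.1,4.5],0,1],[[-0.6,0.1,4.5],0,1],[[-0.6,0.1,4.5],0,1],[[-0.6,0.1,4.5],0,1]]'

```text
clock: 8.05
ee_pos: [524.1, 160.8, 121.8]
tool_rot: [[0.165, 0.986, -0.002], [0.986, -0.165, -0.0], [-0.0, -0.002, -1.0]]
wrist_force: [0.0, -0.1, -1.4]
grip_width: 53.3
```

```bash
python3 - <<'E'
from h import *
c=cam('wrist','w5')
s=r.observe();p=s['ee_pos'];print(p,yaw(s),s['wrist_force'])
go(524.5,160.5,114)
im=cv2.resize(cv2.imread('pics/w5.png'),None,fx=1.5,fy=1.5)
for rad,z in ((34,72),):
    q=np.array([proj(c,np.array([524.5,160.5,z])+[rad*np.cos(a),rad*np.sin(a),0]) for a in np.linspace(0,6.3,100)])
    cv2.polylines(im,[((q+.5)*1.5).astype(int)],False,(0,0,255),1)
for rad,z in ((27.5,40),(27.5,0)):
    q=np.array([proj(c,p+[rad*np.cos(a),rad*np.sin(a),z-15.7]) for a in np.linspace(0,6.3,100)])
    cv2.polylines(im,[((q+.5)*1.5).astype(int)],False,(0,255,0),1)
cv2.imwrite('pics/w5o.png',im)
E
```

```text
[524.06203645 160.78693402 121.7206182 ] -9.483721630886722 [-0.29205809 -0.1749307  -1.2859592 ]
shift cm [-0.02  0.05  0.77]
```

View pics/w5o.png

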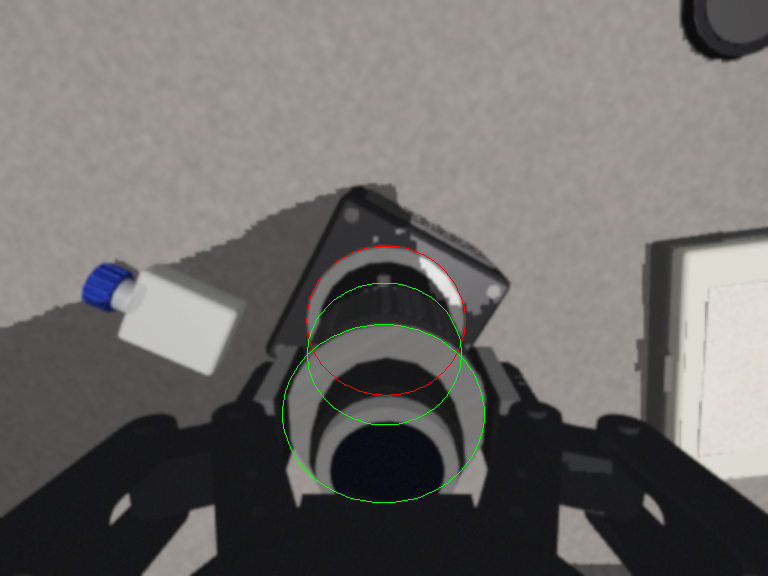

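>>> step_arm --series '[[[0,0.05,0.4],0,1],[[0,0.05,0.8],0,1],[[0,0.05,1.1],0,1],[[0,0.05,1.4],0,1],[[0,0.05,1.6],0,1],[[0,0.05,1.8],0,1]]'

```text
clock: 8.7
ee_pos: [524.4, 160.7, 103.5]
tool_rot: [[0.165, 0.986, -0.002], [0.986, -0.165, -0.0], [-0.001, -0.002, -1.0]]
wrist_force: [-0.7, -1.2, -1.3]
grip_width: 53.6
```

>>> step_arm --series '[[[0,0,0.3],0,1],[[0,0,0.55],0,1],[[0,0,0.75],0,1],[[0,0,0.85],0,1],[[0,0,0.9],0,1],[[0,0,0.9],0,1]]'

```text
clock: 9.3
ee_pos: [524.4, 160.8, 95.2]
tool_rot: [[0.165, 0.986, -0.002], [0.986, -0.165, -0.0], [-0.0, -0.002, -1.0]]
wrist_force: [-3.8, -1.0, 8.9]
grip_width: 53.6
```

>>> step_arm --series '[[[0,0,0.05],-2,1],[[0,0,0.05],-4,1],[[0,0,0.05],-6,1],[[0,0,0.05],-8,1]]'

```text
clock: 9.7
ee_pos: [524.4, 160.9, 95.3]
tool_rot: [[0.025, 1.0, -0.002], [1.0, -0.025, 0.0], [0.0, -0.002, -1.0]]
wrist_force: [-3.4, 1.9, 7.2]
grip_width: 53.3
```

```bash
python3 - <<'E'
from h import *
s=r.observe();print(s['ee_pos'],yaw(s),s['wrist_force'],s['torque'])
E
```

```text
[524.37757278 160.93414474  95.27861937] -1.4155383143215572 [-3.411776    1.87034904  7.16189439] [ 0.18772433  0.59283105 -0.19261414]
```

>>> step_arm --series '[[[0,0,0.05],-2.5,1],[[0,0,0.05],-5,1],[[0,0,0.05],-7.5,1],[[0,0,0.05],-10,1]]'

```text
clock: 10.1
ee_pos: [524.3, 161.1, 95.4]
tool_rot: [[-0.151, 0.989, -0.001], [0.989, 0.151, 0.001], [0.001, -0.001, -1.0]]
wrist_force: [-4.2, 1.0, 7.7]
grip_width: 53.4
```

>>> step_arm --series '[[[0,0,0.05],-2.5,1],[[0,0,0.05],-5,1],[[0,0,0.05],-7.5,1],[[0,0,0.05],-10,1]]'

```text
clock: 10.5
ee_pos: [524.0, 161.2, 95.3]
tool_rot: [[-0.321, 0.947, -0.002], [0.947, 0.321, 0.001], [0.001, -0.001, -1.0]]
wrist_force: [-3.6, -1.2, 6.0]
grip_width: 53.4
```

>>> step_arm --series '[[[0,0,0.06],-2.5,1],[[0,0,0.06],-5,1],[[0,0,0.06],-7.5,1],[[0,0,0.06],-10,1]]'

```text
clock: 10.9
ee_pos: [524.1, 161.2, 95.4]
tool_rot: [[-0.482, 0.876, -0.001], [0.876, 0.482, 0.001], [0.001, -0.0, -1.0]]
wrist_force: [-3.0, -1.1, 7.9]
grip_width: 53.4
```

>>> step_arm --series '[[[0,0,0.06],-2.5,1],[[0,0,0.06],-5,1],[[0,0,0.06],-7.5,1],[[0,0,0.06],-10,1]]'

```text
clock: 11.3
ee_pos: [523.7, 161.2, 95.3]
tool_rot: [[-0.628, 0.778, -0.001], [0.778, 0.628, 0.001], [0.002, -0.0, -1.0]]
wrist_force: [-3.8, -0.4, 7.3]
grip_width: 53.0
```

```bash
python3 - <<'E'
from h import *
s=r.observe();print(s['ee_pos'],yaw(s),s['wrist_force'],s['torque'],s['joints'])
c=cam('top','t6');cam('wrist','w6')
cv2.imwrite('pics/t6c.png',cv2.resize(c['color'][140:290,100:250,::-1],None,fx=4,fy=4,interpolation=cv2.INTER_CUBIC))
E
```

```text
[523.74817764 161.19796931  95.3298142 ] 38.916982773614315 [-3.81343715 -0.4424623   7.31099173] [-0.1331988   0.70590261 -0.18039733] [ 10.16666065  32.9519004  108.0582507    0.11736324  39.05881672
 -28.8414779 ]
```

View pics/w6.png

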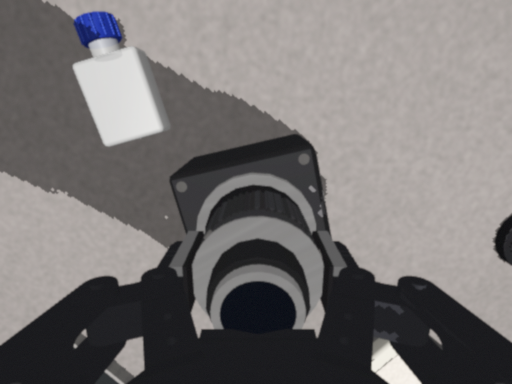

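>>> step_arm --series '[[[0,0,0.06],-2.5,1],[[0,0,0.06],-5,1],[[0,0,0.06],-7.5,1],[[0,0,0.06],-10,1]]'

```text
clock: 11.8
ee_pos: [523.9, 161.2, 95.3]
tool_rot: [[-0.755, 0.656, -0.001], [0.656, 0.755, 0.001], [0.001, 0.0, -1.0]]
wrist_force: [-3.0, -0.1, 6.5]
grip_width: 53.8
```

>>> step_arm --series '[[[0,0,0.06],-2.5,1],[[0,0,0.06],-5,1],[[0,0,0.06],-7.5,1],[[0,0,0.06],-10,1]]'

```text
clock: 12.2
ee_pos: [523.6, 161.1, 95.3]
tool_rot: [[-0.858, 0.514, -0.001], [0.514, 0.858, 0.001], [0.001, 0.001, -1.0]]
wrist_force: [-4.0, -1.2, 8.0]
grip_width: 53.2
```

>>> step_arm --series '[[[0,0,0.06],-2.5,1],[[0,0,0.06],-5,1],[[0,0,0.06],-7.5,1],[[0,0,0.06],-10,1]]'

```text
clock: 12.6
ee_pos: [523.6, 161.1, 95.3]
tool_rot: [[-0.935, 0.355, -0.001], [0.355, 0.935, 0.001], [0.001, 0.001, -1.0]]
wrist_force: [-2.3, -1.2, 5.6]
grip_width: 53.4
```

>>> step_arm --series '[[[0,0,0.06],-2.5,1],[[0,0,0.06],-5,1],[[0,0,0.06],-7.5,1],[[0,0,0.06],-10,1]]'

```text
clock: 13.0
ee_pos: [523.5, 161.2, 95.2]
tool_rot: [[-0.983, 0.186, -0.0], [0.186, 0.983, 0.001], [0.001, 0.001, -1.0]]
wrist_force: [-1.6, -0.6, 5.8]
grip_width: 53.5
```

>>> step_arm --series '[[[0,0,0.06],-2.5,1],[[0,0,0.06],-5,1],[[0,0,0.06],-7.5,1],[[0,0,0.06],-10,1]]'

```text
clock: 13.4
ee_pos: [523.3, 161.1, 94.5]
tool_rot: [[-1.0, 0.011, -0.001], [0.011, 1.0, 0.001], [0.001, 0.001, -1.0]]
wrist_force: [-1.6, -0.4, -0.8]
grip_width: 53.1
```

>>> step_arm --series '[[[0,0,0.06],-2.5,1],[[0,0,0.06],-5,1],[[0,0,0.06],-7.5,1],[[0,0,0.06],-10,1]]'

```text
clock: 13.8
ee_pos: [523.2, 160.8, 93.9]
tool_rot: [[-0.986, -0.164, -0.001], [-0.164, 0.986, 0.001], [0.001, 0.001, -1.0]]
wrist_force: [0.4, -1.8, -0.1]
grip_width: 53.7
```

```bash
python3 - <<'E'
from h import *
s=r.observe();print(s['ee_pos'],yaw(s),s['wrist_force'],s['torque'],s['joints'])
E
```

```text
[523.15780702 160.8288323   93.88661333] 99.46479096252622 [ 0.37850437 -1.75582788 -0.06202198] [-0.40082592  0.10486009 -0.12192978] [ 1.01445350e+01  3.30409057e+01  1.08211003e+02  9.97543123e-02
  3.88105425e+01 -8.93980549e+01]
```

>>> step_arm --series '[[[0,0,0.05],2,1],[[0,0,0.1],4,1],[[0,0,0.1],4,1]]'

```text
clock: 14.1
ee_pos: [523.2, 160.8, 92.9]
tool_rot: [[-0.996, -0.095, -0.001], [-0.095, 0.996, 0.001], [0.001, 0.001, -1.0]]
wrist_force: [0.7, 0.0, -1.8]
grip_width: 53.5
```

```bash
python3 - <<'E'
from h import *
s=r.observe();print(s['ee_pos'],yaw(s),s['wrist_force'],s['torque'],s['joints'])
E
```

```text
[523.24142406 160.84128536  92.85807019] 95.43581235913737 [ 0.66046522  0.04075451 -1.75337229] [-0.02593739 -0.00546833  0.00014663] [ 1.01438417e+01  3.31358067e+01  1.08243887e+02  1.01577691e-01
  3.86723290e+01 -8.53713338e+01]
```

>>> step_arm --series '[[[0,0,0.15],0,1],[[0,0,0.3],0,1],[[0,0,0.45],0,1],[[0,0,0.55],0,1],[[0,0,0.55],0,1],[[0,0,0.55],0,1]]'

```text
clock: 14.7
ee_pos: [523.4, 160.8, 87.8]
tool_rot: [[-0.995, -0.095, -0.0], [-0.095, 0.995, 0.001], [0.0, 0.001, -1.0]]
wrist_force: [-1.3, -1.0, 5.6]
grip_width: 53.2
```

>>> step_arm --series '[[[0,0,0.08],0,1],[[0,0,0.12],0,1],[[0,0,0.12],0,1],[[0,0,0.12],0,1]]'

```text
clock: 15.1
ee_pos: [523.4, 160.8, 87.6]
tool_rot: [[-0.995, -0.095, 0.0], [-0.095, 0.995, 0.001], [-0.0, 0.001, -1.0]]
wrist_force: [-4.5, -1.8, 15.1]
grip_width: 53.5
```

>>> step_arm --series '[[[0,0,0.13],0,1],[[0,0,0.13],0,1],[[0,0,0.13],0,1]]'

```text
clock: 15.4
ee_pos: [523.5, 160.9, 87.6]
tool_rot: [[-0.995, -0.096, 0.001], [-0.096, 0.995, 0.001], [-0.001, 0.001, -1.0]]
wrist_force: [-5.3, -1.2, 18.0]
grip_width: 53.5
```

```bash
python3 - <<'E'
from h import *
c=cam('wrist','w7')
s=r.observe();p=s['ee_pos'];print(p,yaw(s),s['wrist_force'],s['torque'],s['grip_width'],s['clock'])
im=cv2.resize(cv2.imread('pics/w7.png'),None,fx=1.5,fy=1.5)
for rad,z,k in ((27.5,112,(0,255,0)),(19,133,(0,255,0)),(34,72,(0,0,255))):
    q=np.array([proj(c,np.array([p[0],p[1],z])+[rad*np.cos(a),rad*np.sin(a),0]) for a in np.linspace(0,6.3,100)])
    cv2.polylines(im,[((q+.5)*1.5).astype(int)],False,k,1)
cv2.imwrite('pics/w7o.png',im)
c=cam('scene','s7');cv2.imwrite('pics/s7c.png',cv2.resize(c['color'][90:300,230:450,::-1],None,fx=2.8,fy=2.8,interpolation=cv2.INTER_CUBIC))
E
```

```text
[523.42422172 160.87220536  87.61304716] 95.48896096692202 [-5.91679972 -1.80388195 18.17997383] [-0.32942015  0.8846071  -0.11687303] 53.16419280525959 15.45
```

View pics/w7o.png

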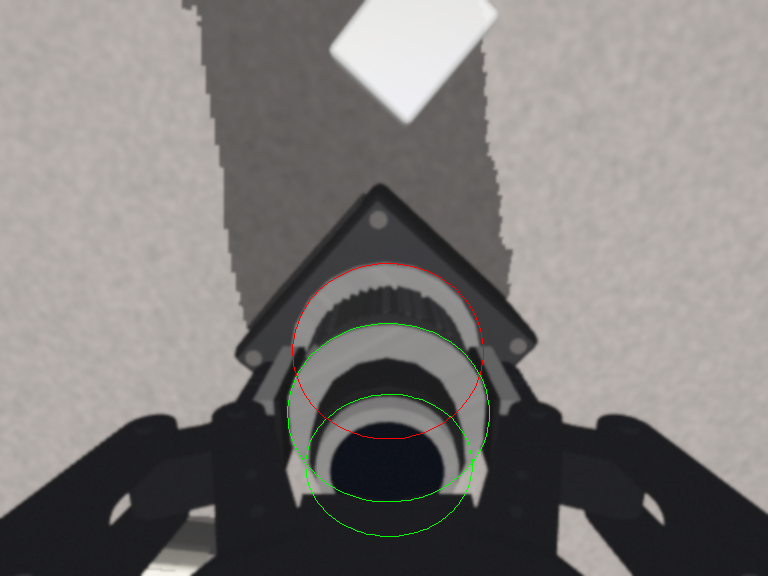

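View pics/s7c.png

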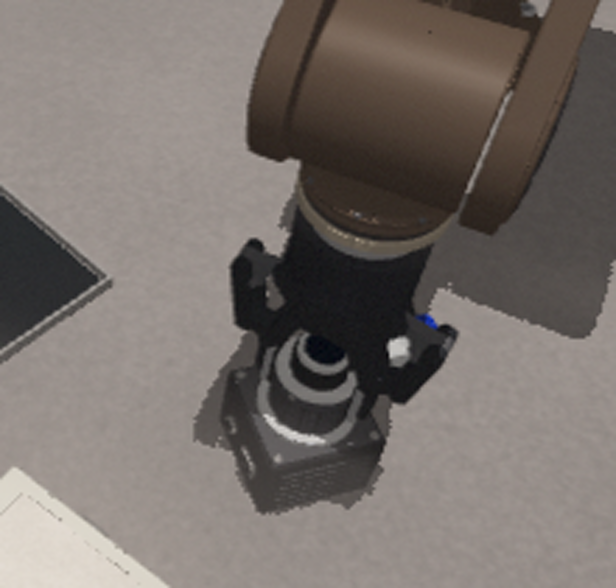

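```bash
python3 - <<'E'
from h import *
c=cam('top','t8')
for o in ['adapter_small','adapter_large','flask','slide_box','dust_cap']:
    d=r.find_in('top',o); print(o,[(np.round(x['point']),round(x['confidence'],2)) for x in d[:2]])
s=r.observe();print(s['ee_pos'],s['wrist_force'],s['grip_width']);print(r.job_done())
s=r.observe();print(s['ee_pos'],s['wrist_force'],s['grip_width'],s['clock'])
E
```

```text
adapter_small [(array([299., 182.]), 0.84)]
adapter_large [(array([384., 198.]), 0.71)]
flask []
slide_box [(array([202., 120.]), 0.77)]
dust_cap [(array([127., 120.]), 0.72)]
[523.47417847 160.84968649  87.62030354] [-5.51212741 -2.05807934 18.40258567] 53.6887191163795
the job is handed in; nothing more can be done
None
the job is handed in; nothing more can be done
```

I picked the middle adapter (55 mm collar) out of the tray and set it over the camera's nose. I then turned it by the collar until it dropped over the pins at about 100–105°. I pressed it home and handed the job in at about 16 s with the grip still closed on the collar; no verdict is reported.

**Last checks**
- **Seating:** the tool went down 7.7 mm from resting on the pin tops, against 8 mm expected. It stopped hard there with about 18 N pushing back.
- **Grip and centring:** the fingers were closed at 53.5 mm. The tool was about 1 mm from the flange centre I measured and pointing straight down.
- **Other items:** the other two adapters, the slide box and the dust cap were found within about 4 pixels (roughly 8 mm) of where they began, which is about the detector's scatter. The last network search from the top camera did not find the flask. The arm probably hid it, and the wrist picture just before showed it still lying by the camera.

**What was not clean**
- I turned one 10° step past the drop before noticing it, then turned back about 4°, which brought the twist to zero. It may have turned the camera slightly on the bench. Part-way through the search I saw no turning, but I did not check the camera's angle afterwards.
- A sideways load of about 6 N remained while pressing.

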